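# Post a scrapped disk drive through the slot of the collection chest

### The job

Put the scrapped disk drive that lies on the ledge of the steel collection chest into the chest: slide the shutter fully open, bring the drive along the ledge to the fence, in front of the slot, and tip it up on edge so that it drops through the narrow slot. Then slide the shutter fully shut again, and leave the loupe and the card reader beside the chest where they are.

Things in the scene. Friction and masses are not known exactly. Their poses are not given: they have to be found in the camera images.
- chest: Grey steel chest, fixed; 100 (x) x 260 (y) mm. Origin: in its underside, 60 behind its front face, mid-length; x to its back, y to its left, z up; all chest numbers are mm in this frame. Ledge: flat top at z = 115, from the front edge x = -60 (falls straight down) to x = -25, all along y. Back block: x = -10 to 40, top z = 145; its front face stops a drive pushed back. Hollow chamber under the slot, floor z = 8
- slot_mouth (a point): Centre of the slot's mouth, chest (-17.5, -63, 115). The slot is 15 wide (chest x = -25 to -10) and 112 long (y = -119 to -7; left of that the ledge goes on flush to x = -10). Its walls go straight down to z = 95, so a 9 mm part passes only within about 15 degrees of upright. Axes as the chest's
- fence_face (a point): Point on the fence's face, at its foot, chest (-40, -118, 115). The fence is a rib 12 high across the right-hand end of the ledge, its face looking left (+y). A drive that touches both the fence and the back block is in line with the slot. Axes as the chest's
- drive_center (a point): Centre of the flat disk drive, 104 (x, long axis) x 70 (y) x 9 mm (z), 70 to 160 g, loose. It lies on the ledge, long axis along it (up to 0.1 rad askew), rear edge a few mm off the back block, left of the fence. It is wider than ledge and slot together: its front edge sticks out 20 mm or more before the ledge, free from below, and can be pried up by a tilted fingertip
- shutter (a joint): Shutter position in m: 0 = shut (slot fully covered), 0.12 = fully open, sliding to the chest's +y; starts at 0 to 0.035, stays where it is left, needs 2 to 3 N to slide, stops at both ends. Its steel blade closes the slot from below at z = 88 to 92
- shutter_grip (a point): Centre of the shutter's black grip, a block 22 (x) x 18 (y) x 20 mm high on top of the back block (chest z = 147 to 167, x = 10); chest y = -63 mm + joint value, so -63 shut and +57 open
- monitor_edge (a point): Point half-way up the right edge of the big fixed monitor (an obstacle). From here its screen, 45 mm thick, runs 450 mm along world (-0.87, 0.49, 0), that is back and to the left, its top 519 mm over the worktop; a tall cabinet with its front at about world x = 0.73 stands behind the worktop's left half (y > 0)
- loupe_center (a point): Centre (half-way up) of a black loupe, 43 mm across, 34 high, loose on the worktop to the left of the chest: a bystander
- reader_center (a point): Centre of a flat black card reader, 55 x 90 x 14 mm, loose on the worktop on the right, before the chest: a bystander
There are look-alikes about, which are no part of the job. Of the things that look like the part that bears drive_center, the largest one is meant.

How it is judged (in metres and radians):
On the way, in this order (a step that is already met when the one before it is completed fails the run):
1. the shutter is fully open (value of joint shutter above 0.112 m), for 0.2 s.
2. the drive has dropped through the slot into the chamber (x of drive_center in the frame of chest between -0.055 and 0.035 m and y of drive_center in the frame of chest between -0.12 and -0.006 m and z of drive_center in the frame of chest below 0.065 m), for 0.2 s.
At the end, for the whole second after the job is handed in: The drive is in the chamber under the slot (its centre under 65 mm above the chest's underside) and the shutter is shut to within 7 mm (all of step 2 and value of joint shutter below 0.007 m); the robot touches nothing.
It fails at once if the loupe or the card reader is moved by more than 25 mm (distance of any of loupe_center, reader_center from where it was at the start of the episode above 0.025 m).
It also fails if it takes over 72 s, if anything falls off the work surface, if the arm or the gripper's body presses on something with over 40 N, if the wrist force passes 120 N, or if a joint passes its speed limit or range.

### The arm

A 6-joint arm with a two-finger parallel gripper is mounted at the origin on the work surface; the furniture and walls round the work are solid. World frame = base frame: x ahead of the robot, y to its left, z up, the work surface at z = 0. Lengths are in mm, angles in rad, forces in N, time in s.
With the tool pointing down it reaches from about 350 to 775 mm from the base axis. Payload 7.3 kg.
Tool frame: the origin (TCP) lies on the front face of the gripper's body, between the roots of the fingers; the fingertips stand 66 mm ahead of it and the grasp point (between the pads) lies 47 mm ahead of it (bot.tip_extent is the distance from the TCP to the fingertips, in mm); z points along the fingers, y is the line along which they close (so a half turn about z gives the same grasp; the last joint's range is limited). The gripper opens to 92 mm and grips with 3 to 60 N. Pads are 19 mm wide; open, the fingers measure 130 mm over their backs; the gripper's body (75 mm by 190 mm) begins 47 mm behind the grasp point.
Start: joints at [-1.297, 0.342, 1.524, -0, 1.275, -0.146], TCP at [214, -479.419, 292.241] pointing down, gripper open.
Joint ranges: [-2.53, 2.53], [-0.77, 2.02], [0.04, 2.7], [-1, 4.14], [0.28, 2.66], [-3.11, 3.11]. Speed limits (rad/s): [2.57, 2.57, 3.14, 3.14, 3.14, 3.14].

### API

Orientations are given as [roll, pitch, yaw] about the fixed x, y, z axes, in that order (R = Rz(yaw) Ry(pitch) Rx(roll)).
In Python, from plant import readout, viewer, order, bot gives the robot as it stands.
- The arm moves only by the shell command python3 -m creep 'ROWS'. ROWS is text: rows parted by semicolons, each of 7 numbers parted by spaces: the shift along the world's x, y, z in m, then the turn, a rotation vector about the world's x, y, z in rad, then the opening in per cent of the stroke, from 0 (shut) to 100 (fully open). A call has 1 to 8 rows; each row shifts and turns the commanded pose from where the row before left it; what a row does not reach is not made up. A row lasts 1/12 s, in which the tool goes at most 41.7 mm and 7.16 degrees, less where a joint would pass 70% of its speed; a pose out of reach is approached as far as the arm can. A call is refused whole if a number of a shift passes 0.0417 or a number of a turn 0.125, either way. A call with a gripper value outside its range is refused whole. The fingers move at their own pace and stop on an object; the grip force is fixed at half the most. Time passes only in rows, so rows that do not move let the fingers close. It gives the time, the measured TCP pose, the force, the opening and the grip force at its end, in the units of the state.
- readout.get_obs(): the state, without advancing time (a new reading comes with each control period).
- viewer.capture(name): name is "side" or "top" or "wrist"; returns the picture (400x640x3 uint8, red, green, blue); there is no depth.
- viewer.camera_info(name): a dict with "fx", "fy", "cx", "cy" (pixels), "D" ([k1, k2, p1, p2, k3] as OpenCV has them; the pictures are not rectified), "origin" and "rotation" of the camera in the world. Camera axes: x right, y up, looking along -z (the intrinsics and any distortion apply to the point x, -y, -z); pixel columns grow to the right and rows downward; lengths in mm; the calibration is good to about 2 mm. A picture is of the moment at which its call begins: read the wrist's pose just before it. camera_info takes no time and is no camera call; for the wrist camera it gives the pose at the moment of the call.
- order.close_job(): hands the job in; it is judged then, once.
The state is a dict: "time": time; "joint_positions": joint angles; "dq": joint speeds; "tau": joint torques, N m; "tool_pos": TCP position; "tcp_rot": TCP orientation; "contact_force": force on the tool from outside, world axes, zero at the start; "moment": the same for the moment, N m; "grip_width": finger opening in mm; "finger_force": force on a finger pad.
Only numpy, scipy, OpenCV 4.12 (cv2) and the standard library are available. Lean on these libraries where they do the work, as an engineer would, in place of code of your own. Each camera call takes 0.05 s, during which the arm holds its last target. There are 200 camera calls.

## Working session

There is one attempt and no reset: what is moved stays moved. The work goes in short steps, Python scripts to look and compute and a shell command to move; the robot and the scene stay as the last step left them, time stands still between calls to the robot, and variables do not carry over. Pictures are saved under pics/ and viewed, at most 10 in all, crops included, and the job is handed in when it is done.

```bash
ls; mkdir -p pics; cat > h.py <<'E'
import numpy as np, cv2
from plant import readout, viewer, order, bot
def ray(name,u,v,ci=None):
    c=ci or viewer.camera_info(name)
    K=np.array([[c["fx"],0,c["cx"]],[0,c["fy"],c["cy"]],[0,0,1]],float)
    p=cv2.undistortPoints(np.array([[[u,v]]],float),K,np.array(c["D"],float))[0,0]
    d=np.array(c["rotation"])@np.array([p[0],-p[1],-1.0]); return np.array(c["origin"],float),d/np.linalg.norm(d)
def onz(name,u,v,z):
    o,d=ray(name,u,v); return o+d*(z-o[2])/d[2]
def tri(l):
    A=np.zeros((3,3));b=np.zeros(3)
    for n,u,v in l:
        o,d=ray(n,u,v);M=np.eye(3)-np.outer(d,d);A+=M;b+=M@o
    return np.linalg.solve(A,b)
def proj(name,P):
    c=viewer.camera_info(name);q=np.array(c["rotation"]).T@(np.array(P,float)-np.array(c["origin"]))
    K=np.array([[c["fx"],0,c["cx"]],[0,c["fy"],c["cy"]],[0,0,1]],float)
    return cv2.projectPoints(np.array([[q[0],-q[1],-q[2]]]),np.zeros(3),np.zeros(3),K,np.array(c["D"],float))[0].ravel()
def snap(name,f):
    im=viewer.capture(name); cv2.imwrite("pics/"+f,cv2.cvtColor(im,cv2.COLOR_RGB2BGR)); return im
E
python3 - <<'E'
from h import *
for n in ("side","top","wrist"):
    snap(n,n+"0.png"); c=viewer.camera_info(n); print(n,c["fx"],np.round(c["origin"]),np.round(np.array(c["rotation"])[:,2],2))
print(readout.get_obs())
E
```

```text
picsTraceback (most recent call last):
  File "<stdin>", line 3, in <module>
IndexError: too many indices for array: array is 1-dimensional, but 2 were indexed
```

View pics/side0.png

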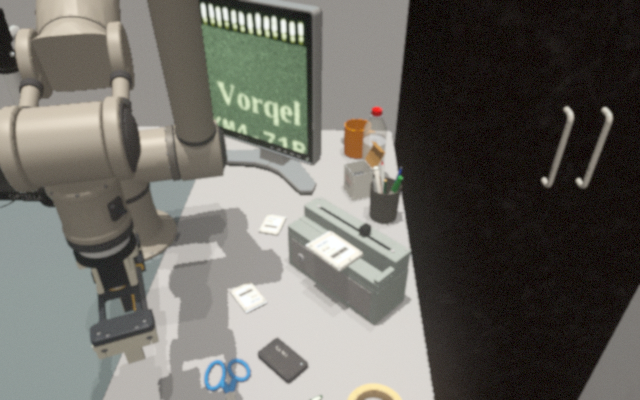

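```bash
python3 - <<'E'
from h import *
print(viewer.camera_info("side"))
E
sed -i 's/^def ray/from scipy.spatial.transform import Rotation as Ro\ndef RR(r):\n    r=np.array(r,float); return r if r.ndim==2 else (Ro.from_euler("xyz",r).as_matrix() if r.size==3 else Ro.from_quat(r).as_matrix())\ndef ray/; s/np.array(c\["rotation"\])/RR(c["rotation"])/' h.py
python3 - <<'E'
from h import *
for n in ("top","wrist"):
    snap(n,n+"0.png")
for n in ("side","top","wrist"):
    c=viewer.camera_info(n); print(n,c["fx"],np.round(c["origin"]),np.round(RR(c["rotation"])[:,2],2))
print(readout.get_obs())
E
```

```text
{'fx': 504.5231164959031, 'fy': 504.5231164959031, 'cx': 310.1753704215075, 'cy': 201.25973188838555, 'D': array([-0.00218961,  0.        ,  0.        ,  0.        ,  0.        ]), 'origin': array([ 502.81502218, -945.54410297,  815.40422707]), 'rotation': array([0.93703625, 0.00835718, 0.05222509])}
side 504.5231164959031 [ 503. -946.  815.] [ 0.05 -0.8   0.59]
top 476.98094466278775 [ 377. -124. 1174.] [-0.09 -0.02  1.  ]
wrist 353.35359579237985 [ 287. -446.  384.] [0.27 0.12 0.95]
{'time': 0.15, 'joint_positions': array([-1.29699645e+00,  3.42546449e-01,  1.52477694e+00, -2.82844125e-05,
        1.27538126e+00, -1.46009361e-01]), 'dq': array([-0.00034845, -0.00251912, -0.00345174,  0.00069326,  0.00159141,
        0.00163533]), 'tau': array([ 5.72975550e-04, -4.31466758e+01, -2.44354016e+01,  7.16698263e-02,
        5.37778437e-02, -9.27235965e-05]), 'tool_pos': array([ 213.93243299, -479.19504895,  291.72020021]), 'tcp_rot': array([-3.14048855e+00, -1.35023404e-04,  4.19817410e-01]), 'contact_force': array([-0.02015036, -0.007218  , -1.25059477]), 'moment': array([-0.02145234, -0.00468831, -0.04662682]), 'finger_force': 0.0, 'grip_width': 91.81013179925161}
```

View pics/top0.png

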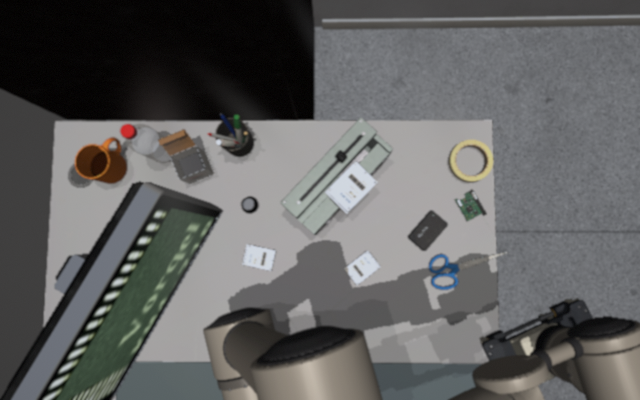

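```bash
python3 - <<'E'
import cv2,numpy as np
a=cv2.imread("pics/top0.png")[110:250,270:410]; b=cv2.imread("pics/side0.png")[190:330,280:420]
f=lambda i:cv2.resize(i,(400,400),interpolation=cv2.INTER_CUBIC)
o=np.hstack([f(a),f(b)])
for k in range(0,800,40): cv2.putText(o,"|",(k-3,6),0,.3,(0,0,255),1)
cv2.imwrite("pics/crop0.png",np.vstack([o]))
E
```

```text
(no output)
```

View pics/crop0.png

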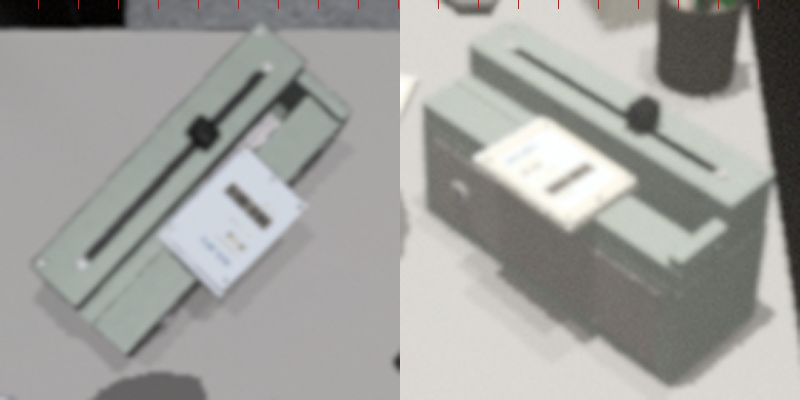

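```bash
cat > m.py <<'E'
from h import *
s=140/400
t=lambda x,y:(270+x*s-.5+s/2,110+y*s-.5+s/2)
sd=lambda x,y:(280+(x-400)*s-.33,190+y*s-.33)
ch=[("top",t(262,25),(40,-130,145)),("top",t(305,62),(-10,-130,145)),("top",t(33,264),(40,130,145)),("top",t(80,306),(-10,130,145)),("top",t(130,355),(-60,130,115)),("top",t(350,112),(-60,-130,115)),
("side",sd(735,205),(-10,-130,145)),("side",sd(775,178),(40,-130,145)),("side",sd(472,47),(-10,130,145)),("side",sd(424,103),(-60,130,115))]
def fit(L):
    W=np.array([onz(n,*p,c[2])[:2] for n,p,c in L]);C=np.array([c[:2] for *_,c in L],float)
    w=W.mean(0);c=C.mean(0);H=(C-c).T@(W-w);a=np.arctan2(H[0,1]-H[1,0],H[0,0]+H[1,1])
    R=np.array([[np.cos(a),-np.sin(a)],[np.sin(a),np.cos(a)]]);o=w-R@c
    return a,o,np.round((C@R.T+o)-W,1)
if __name__=="__main__":
    for L in (ch[:6],ch[6:],ch):
        a,o,r=fit(L);print(a,o,r.tolist())
    R=np.array([[np.cos(a),-np.sin(a)],[np.sin(a),np.cos(a)]])
    toc=lambda P:np.round((P[:2]-o)@R,1)
    for n,pts in(("top",[t(243,150),t(308,207),t(220,296),t(158,236)]),("side",[sd(542,117),sd(637,183),sd(570,232),sd(473,157)])):
        print(n,[toc(onz(n,*p,124)).tolist() for p in pts])
    print("grip",toc(onz("top",*t(203,132),164)),toc(onz("side",*sd(643,114),158)))
    print("loupe",onz("top",249,204,25),"reader",onz("top",428,230,10))
E
python3 m.py
```

```text
0.8274764330497245 [ 533.54017381 -128.04627091] [[5.4, 0.7], [0.6, -3.3], [-1.4, 2.2], [-3.4, 1.3], [-0.9, 1.4], [-0.3, -2.4]]
0.816259286977447 [ 538.2597385  -132.41140846] [[-0.7, -5.3], [3.7, 2.8], [-2.1, 2.8], [-0.9, -0.3]]
0.8230425907303361 [ 535.42771373 -129.79185479] [[7.1, -1.6], [2.1, -5.5], [1.0, 0.8], [-1.1, 0.1], [1.1, 0.3], [1.0, -4.4], [-2.9, -2.1], [1.3, 6.2], [-5.5, 4.7], [-4.0, 1.4]]
top [[-17.1, -45.7], [-84.2, -47.0], [-81.2, 50.1], [-14.4, 48.6]]
side [[-13.8, 42.9], [-18.6, -55.4], [-88.3, -55.8], [-81.9, 46.5]]
grip [ 10.9 -29.1] [ 10.  -33.7]
loupe [472.01316799  78.34116415  25.        ] reader [ 410.40816281 -355.30685961   10.        ]
```

```bash
python3 - <<'E'
from h import *
print([x for x in dir(bot) if x[0]!='_'])
q=readout.get_obs()["joint_positions"]
E_=lambda ax,v:Ro.from_euler(ax,v)
f=lambda q1,ph,q4,q5,q6:E_("z",q1)*E_("y",ph)*E_("z",q4)*E_("y",q5)*E_("z",q6+np.pi/2)
print(f(q[0],q[1]+q[2],*q[3:]).as_euler("xyz"))
yaw=0.822
yc=np.array([-np.sin(yaw),np.cos(yaw),0])
for psi in(yaw-np.pi/2,yaw+np.pi/2):
  D=E_("xyz",[np.pi,0,psi])
  for al in (90,60,45,35,25):
    T=Ro.from_rotvec(-yc*np.radians(90-al))*D
    for q1 in(-.35,-.7):
      for ph in(1.8,2.2):
        W=(E_("y",-ph)*E_("z",-q1)*T*E_("z",-np.pi/2)).as_euler("ZYZ")
        print(round(psi,2),al,q1,ph,np.round(W,2),np.round(T.as_matrix()[:,2],2) if q1==-.35 and ph==1.8 else "")
print("mon",tri([("top",220,210),("side",322,8)]))
E
```

```text
['Unreachable', 'tip_extent']
[-3.14048855e+00 -1.35023404e-04  4.19817410e-01]
-0.75 90 -0.35 1.8 [0.   1.34 1.97] [-0. -0. -1.]
-0.75 90 -0.35 2.2 [-0.    0.94  1.97] 
-0.75 90 -0.7 1.8 [-0.    1.34  1.62] 
-0.75 90 -0.7 2.2 [0.   0.94 1.62] 
-0.75 60 -0.35 1.8 [0.52 1.17 1.8 ] [ 0.34  0.37 -0.87]
-0.75 60 -0.35 2.2 [0.67 0.84 1.54] 
-0.75 60 -0.7 1.8 [0.54 1.35 1.5 ] 
-0.75 60 -0.7 2.2 [0.63 1.01 1.26] 
-0.75 45 -0.35 1.8 [0.81 1.13 1.69] [ 0.48  0.52 -0.71]
-0.75 45 -0.35 2.2 [1.01 0.88 1.32] 
-0.75 45 -0.7 1.8 [0.8  1.38 1.44] 
-0.75 45 -0.7 2.2 [0.91 1.11 1.12] 
-0.75 35 -0.35 1.8 [1.   1.12 1.61] [ 0.56  0.6  -0.57]
-0.75 35 -0.35 2.2 [1.22 0.93 1.19] 
-0.75 35 -0.7 1.8 [0.98 1.4  1.41] 
-0.75 35 -0.7 2.2 [1.08 1.19 1.05] 
-0.75 25 -0.35 1.8 [1.19 1.12 1.52] [ 0.62  0.66 -0.42]
-0.75 25 -0.35 2.2 [1.41 1.01 1.08] 
-0.75 25 -0.7 1.8 [1.15 1.43 1.38] 
-0.75 25 -0.7 2.2 [1.24 1.28 1.  ] 
2.39 90 -0.35 1.8 [ 0.    1.34 -1.17] [ 0.  0. -1.]
2.39 90 -0.35 2.2 [ 0.    0.94 -1.17] 
2.39 90 -0.7 1.8 [ 0.    1.34 -1.52] 
2.39 90 -0.7 2.2 [ 0.    0.94 -1.52] 
2.39 60 -0.35 1.8 [ 0.52  1.17 -1.34] [ 0.34  0.37 -0.87]
2.39 60 -0.35 2.2 [ 0.67  0.84 -1.6 ] 
2.39 60 -0.7 1.8 [ 0.54  1.35 -1.65] 
2.39 60 -0.7 2.2 [ 0.63  1.01 -1.88] 
2.39 45 -0.35 1.8 [ 0.81  1.13 -1.45] [ 0.48  0.52 -0.71]
2.39 45 -0.35 2.2 [ 1.01  0.88 -1.83] 
2.39 45 -0.7 1.8 [ 0.8   1.38 -1.7 ] 
2.39 45 -0.7 2.2 [ 0.91  1.11 -2.02] 
2.39 35 -0.35 1.8 [ 1.    1.12 -1.54] [ 0.56  0.6  -0.57]
2.39 35 -0.35 2.2 [ 1.22  0.93 -1.96] 
2.39 35 -0.7 1.8 [ 0.98  1.4  -1.73] 
2.39 35 -0.7 2.2 [ 1.08  1.19 -2.09] 
2.39 25 -0.35 1.8 [ 1.19  1.12 -1.62] [ 0.62  0.66 -0.42]
2.39 25 -0.35 2.2 [ 1.41  1.01 -2.06] 
2.39 25 -0.7 1.8 [ 1.15  1.43 -1.76] 
2.39 25 -0.7 2.2 [ 1.24  1.28 -2.14] 
mon [446.44598465  26.71192725 545.84390516]
```

The drive is the white plate on the ledge at top (352,188). The white plates at (260,257) and (363,267) lie on the worktop and are smaller, so they are the look-alikes. The crop confirms this. Moving above the shutter grip.

```bash
python3 -m creep '0.029 0.028 0 0 0 -0.117 50;0.029 0.028 0 0 0 -0.117 50;0.029 0.028 0 0 0 -0.117 50;0.029 0.028 0 0 0 -0.117 50;0.029 0.028 0 0 0 -0.117 50;0.029 0.028 0 0 0 -0.117 50;0.029 0.028 0 0 0 -0.117 50;0.029 0.028 0 0 0 -0.117 50'
python3 -m creep '0.029 0.028 0 0 0 -0.117 50;0.029 0.028 0 0 0 -0.117 50;0.030 0.028 0 0 0 0 50;0.031 0.027 0 0 0 0 50;0 0 0 0 0 0 50;0 0 0 0 0 0 50;0 0 0 0 0 0 50'
python3 - <<'E'
from h import *
o=readout.get_obs(); print(o["tool_pos"],o["tcp_rot"],o["joint_positions"])
im=snap("wrist","w1.png")
E
```

```text
time: 0.82
tool_pos: [433.1, -268.3, 292.1]
tcp_rot: [3.142, 0.0, -0.463]
contact_force: [1.3, -1.2, 0.5]
grip_width: 47.2
finger_force: 0.0
time: 1.4
tool_pos: [547.6, -162.1, 291.7]
tcp_rot: [3.141, 0.001, -0.678]
contact_force: [-1.6, 0.4, -0.4]
grip_width: 46.1
finger_force: 0.0
[ 547.60230261 -162.12700837  291.72240324] [ 3.14067389e+00  1.21606028e-03 -6.78238470e-01] [-4.21765314e-01  4.28022112e-01  1.39323134e+00 -5.98705221e-04
  1.32174859e+00  1.82741690e+00]
```

View pics/w1.png

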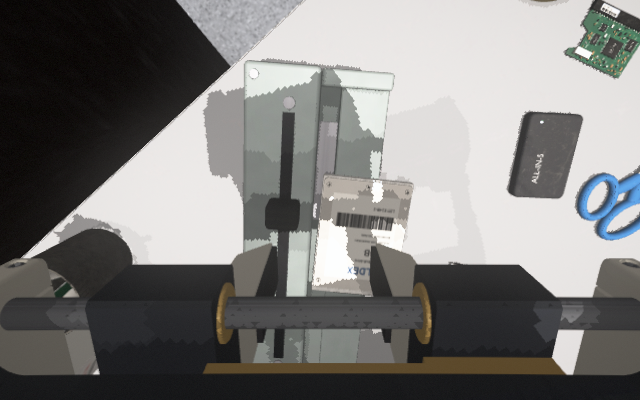

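```bash
python3 - <<'E'
from h import *
from m import fit
L=[("wrist",(245,62),(40,-130,145)),("wrist",(321,68),(-10,-130,145)),("wrist",(394,74),(-60,-130,127))]
print(fit(L))
p=onz("wrist",282,214,167);print("grip",p)
print("slot end holes",onz("wrist",289,103,145),onz("wrist",254,73,145))
print("drive R rear/front",onz("wrist",325,175,124),onz("wrist",413,183,124))
for a,o in((.823,(535.4,-129.8)),(fit(L)[:2])):
    R=np.array([[np.cos(a),-np.sin(a)],[np.sin(a),np.cos(a)]])
    for q in (p,onz("wrist",325,175,124),onz("wrist",413,183,124),onz("wrist",289,103,145)): print(np.round((q[:2]-o)@R,1))
E
```

```text
(np.float64(0.8284708424488543), array([ 532.11246059, -126.52222147]), array([[ 0.8,  1.1],
       [-0.3, -0.6],
       [-0.6, -0.5]]))
grip [ 567.04737928 -144.67566559  167.        ]
slot end holes [ 617.91470748 -191.48159424  145.        ] [ 645.76770793 -186.05742191  145.        ]
drive R rear/front [ 561.84719709 -176.70544292  124.        ] [ 515.08183939 -224.85324655  124.        ]
[ 10.6 -33.3]
[-16.4 -51.3]
[-83.5 -49.7]
[  10.9 -102.4]
[ 10.2 -38. ]
[-16.9 -55.8]
[-84.  -53.9]
[  10.1 -107.1]
```

```bash
python3 -m creep '0.010 0.009 -0.015 0 0 -0.033 50;0.009 0.0085 -0.015 0 0 -0.033 50;0 0 -0.015 0 0 0 50;0 0 -0.015 0 0 0 50;0 0 -0.014 0 0 0 50;0 0 0 0 0 0 50'
python3 -m creep '0 0 0 0 0 0 0;0 0 0 0 0 0 0;0 0 0 0 0 0 0;0 0 0 0 0 0 0'
```

```text
time: 1.95
tool_pos: [564.9, -145.6, 215.6]
tcp_rot: [3.139, 0.005, -0.747]
contact_force: [-0.6, -0.2, -0.6]
grip_width: 45.9
finger_force: 0.0
time: 2.28
tool_pos: [567.7, -144.7, 219.5]
tcp_rot: [-3.139, -0.002, -0.746]
contact_force: [10.1, 12.4, -1.9]
grip_width: 23.9
finger_force: 7.7
```

```bash
python3 -m creep '0 0 0 0 0 0 0;0 0 0 0 0 0 0;0 0 0 0 0 0 0'; python3 -m creep '-0.011 0.0102 0 0 0 0 0;-0.011 0.0102 0 0 0 0 0;-0.011 0.0102 0 0 0 0 0;-0.011 0.0102 0 0 0 0 0;-0.011 0.0102 0 0 0 0 0;0 0 0 0 0 0 0;0 0 0 0 0 0 0'
```

```text
time: 2.53
tool_pos: [568.4, -143.9, 219.5]
tcp_rot: [-3.138, -0.003, -0.745]
contact_force: [4.0, 3.6, 0.1]
grip_width: 21.5
finger_force: 30.0
time: 3.12
tool_pos: [512.6, -91.9, 219.5]
tcp_rot: [-3.138, -0.001, -0.745]
contact_force: [3.2, 6.9, 0.9]
grip_width: 21.8
finger_force: 30.0
```

```bash
python3 -m creep '-0.007 0.0065 0 0 0 0 0;-0.004 0.0037 0 0 0 0 0;-0.003 0.0028 0 0 0 0 0;0 0 0 0 0 0 0;0 0 0 0 0 0 0'; python3 -m creep '-0.003 0.0028 0 0 0 0 0;0 0 0 0 0 0 0;0 0 0 0 0 0 0'
```

```text
time: 3.53
tool_pos: [501.7, -81.8, 219.6]
tcp_rot: [-3.137, -0.01, -0.745]
contact_force: [13.5, -3.2, -9.4]
grip_width: 21.8
finger_force: 30.0
time: 3.78
tool_pos: [500.8, -81.0, 219.8]
tcp_rot: [-3.136, -0.017, -0.746]
contact_force: [22.2, -12.0, -15.5]
grip_width: 21.6
finger_force: 30.0
```

```bash
python3 -m creep '0.002 -0.002 0 0 0 0 50;0 0 0 0 0 0 50;0 0 0 0 0 0 50;0 0 0.02 0 0 0 50;0 0 0.03 0 0 0 50;0 0 0 0 0 0 50'
python3 -m creep '-0.017 -0.011 0 0 0 0 0;-0.017 -0.011 0 0 0 0 0;-0.017 -0.011 0 0 0 0 0;0 0 0 0 0 0 0;0 0 0 0 0 0 0;0 0 0 0 0 0 0;0 0 0 0 0 0 0'
python3 - <<'E'
from h import *
snap("wrist","w2.png"); o=readout.get_obs();print(o["tool_pos"],o["tcp_rot"])
E
```

```text
time: 4.28
tool_pos: [498.5, -80.1, 273.2]
tcp_rot: [-3.138, -0.007, -0.745]
contact_force: [0.3, -0.0, 0.4]
grip_width: 45.7
finger_force: 0.0
time: 4.87
tool_pos: [446.5, -112.5, 268.4]
tcp_rot: [-3.141, -0.0, -0.744]
contact_force: [-0.1, -0.8, -0.8]
grip_width: 3.9
finger_force: 0.0
[ 446.49584996 -112.48257716  268.24765414] [-3.14144395e+00 -1.44805699e-04 -7.44296019e-01]
```

View pics/w2.png

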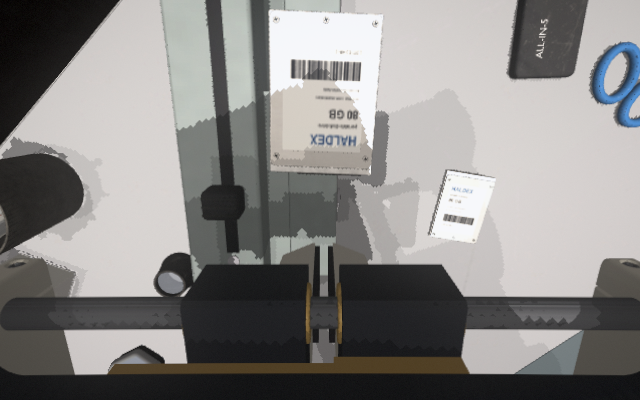

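```bash
cat >> h.py <<'E'
YAW=0.822; O=np.array([535.6,-128.0]); RC=np.array([[np.cos(YAW),-np.sin(YAW)],[np.sin(YAW),np.cos(YAW)]])
toc=lambda P:np.round((np.array(P)[:2]-O)@RC,1)
tow=lambda c:np.round(O+RC@np.array(c[:2],float),1)
E
python3 - <<'E'
from h import *
for n,p,z in(("rr",(270,11),124),("fr",(382,15),124),("rl",(271,171),124),("fl",(370,174),124),("grip",(222,203),167)): print(n,toc(onz("wrist",*p,z)))
print("tcp",toc(readout.get_obs()["tool_pos"]))
E
```

```text
rr [-17.  -50.1]
fr [-84.1 -48.3]
rl [-13.8  47.5]
fl [-81.5  49.2]
grip [ 8.6 57. ]
tcp [-49.3  75.8]
```

```bash
python3 -m creep '0 0 -0.03 0 0 0 0;0 0 -0.03 0 0 0 0;0 0 -0.014 0 0 0 0;0 0 -0.006 0 0 0 0;0 0 -0.002 0 0 0 0;0 0 0 0 0 0 0;0 0 0 0 0 0 0'
python3 -m creep '0.0055 -0.0051 0 0 0 0 0;0.0055 -0.0051 0 0 0 0 0;0.0055 -0.0051 0 0 0 0 0;0.0055 -0.0051 0 0 0 0 0;0.0055 -0.0051 0 0 0 0 0;0.0055 -0.0051 0 0 0 0 0;0 0 0 0 0 0 0'
```

```text
time: 5.5
tool_pos: [446.7, -113.0, 187.2]
tcp_rot: [-3.141, -0.002, -0.745]
contact_force: [0.4, -0.5, -0.3]
grip_width: 0.3
finger_force: 0.0
time: 6.08
tool_pos: [480.3, -144.8, 186.3]
tcp_rot: [-3.141, -0.002, -0.746]
contact_force: [-0.3, -0.8, 0.9]
grip_width: 0.7
finger_force: 0.0
```

```bash
python3 -m creep '0.004 -0.0037 0 0 0 0 0;0.004 -0.0037 0 0 0 0 0;0.004 -0.0037 0 0 0 0 0;0.004 -0.0037 0 0 0 0 0;0.004 -0.0037 0 0 0 0 0;0 0 0 0 0 0 0'; python3 -m creep '0.002 -0.0019 0 0 0 0 0;0.001 -0.0009 0 0 0 0 0;0 0 0 0 0 0 0;0 0 0 0 0 0 0'
python3 - <<'E'
from h import *
snap("wrist","w3.png"); print("tcp",toc(readout.get_obs()["tool_pos"]))
E
```

```text
time: 6.58
tool_pos: [499.9, -162.8, 186.3]
tcp_rot: [-3.141, -0.001, -0.745]
contact_force: [-0.5, -0.3, -0.1]
grip_width: 0.5
finger_force: 0.0
time: 6.92
tool_pos: [502.0, -164.8, 186.3]
tcp_rot: [3.142, -0.0, -0.745]
contact_force: [-0.3, 0.6, 0.5]
grip_width: 0.2
finger_force: 0.0
tcp [-49.8  -0.4]
```

View pics/w3.png

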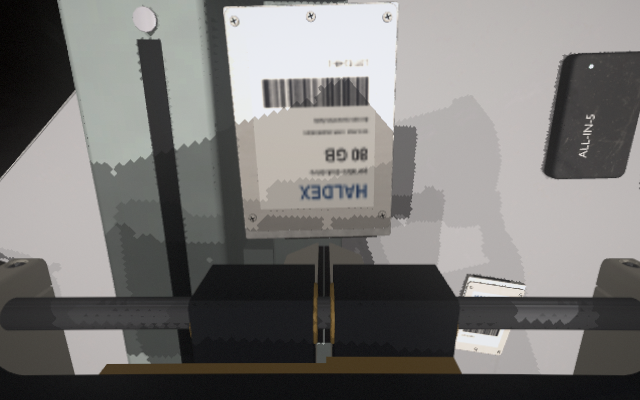

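```bash
python3 -m creep '0.0015 -0.0014 0 0 0 0 0;0.0015 -0.0014 0 0 0 0 0;0 0 0 0 0 0 0;0 0 0 0 0 0 0'; python3 -m creep '0.0015 -0.0014 0 0 0 0 0;0 0 0 0 0 0 0;0 0 0 0 0 0 0'; python3 -m creep '0.0015 -0.0014 0 0 0 0 0;0 0 0 0 0 0 0;0 0 0 0 0 0 0'; python3 - <<'E'
from h import *
print("tcp",toc(readout.get_obs()["tool_pos"]))
for n,p in(("rr",(222,8)),("fr",(397,2)),("rl",(245,238)),("fl",(391,236))): print(n,toc(onz("wrist",*p,124)))
E
```

```text
time: 7.3
tool_pos: [503.1, -165.8, 186.0]
tcp_rot: [3.141, 0.006, -0.745]
contact_force: [-7.7, 7.6, 6.2]
grip_width: 0.4
finger_force: 5.2
time: 7.55
tool_pos: [503.5, -166.1, 185.9]
tcp_rot: [3.14, 0.01, -0.745]
contact_force: [-11.3, 11.2, 10.7]
grip_width: 0.5
finger_force: 8.2
time: 7.8
tool_pos: [503.8, -166.4, 185.8]
tcp_rot: [3.14, 0.014, -0.744]
contact_force: [-16.4, 15.4, 14.0]
grip_width: 0.6
finger_force: 11.2
tcp [-49.8  -2.9]
rr [ -10.7 -112.7]
fr [ -77.9 -115.2]
rl [-13.3 -16.3]
fl [-82.2 -17.7]
```

```bash
python3 -m creep '-0.005 0.004 0 0 0 0 0;0 0 0.03 0 0 0 0;0.002 -0.03 0 0 0 0 0;0.002 -0.03 0 0 0 0 0;0.003 -0.034 0 0 0 0 0;0 0 -0.018 0 0 0 0;0 0 -0.014 0 0 0 0;0 0 0 0 0 0 0'; python3 - <<'E'
from h import *
o=readout.get_obs();print(toc(o["tool_pos"]),o["tcp_rot"])
E
```

```text
time: 8.47
tool_pos: [508.7, -260.4, 181.5]
tcp_rot: [3.141, 0.005, -0.746]
contact_force: [-1.0, 0.6, -1.1]
grip_width: 0.3
finger_force: 0.0
[-115.3  -70.4] [ 3.14076941  0.00483537 -0.74622506]
```

```bash
python3 -m creep '0.0027 0.0029 0 0 0 0 0;0.0027 0.0029 0 0 0 0 0;0.0027 0.0029 0 0 0 0 0;0 0 0 0 0 0 0;0 0 0 0 0 0 0'; python3 -m creep '0.0014 0.0015 0 0 0 0 0;0.0014 0.0015 0 0 0 0 0;0 0 0 0 0 0 0;0 0 0 0 0 0 0';python3 -m creep '0.0014 0.0015 0 0 0 0 0;0 0 0 0 0 0 0;0 0 0 0 0 0 0'; python3 - <<'E'
from h import *
o=readout.get_obs();print(toc(o["tool_pos"]),o["tcp_rot"])
E
```

```text
time: 8.88
tool_pos: [518.6, -251.2, 185.0]
tcp_rot: [-3.142, -0.001, -0.744]
contact_force: [0.7, -0.1, -0.6]
grip_width: 0.5
finger_force: 0.0
time: 9.22
tool_pos: [520.9, -248.6, 184.3]
tcp_rot: [3.142, -0.0, -0.745]
contact_force: [0.4, -0.7, 0.8]
grip_width: 0.2
finger_force: 0.0
time: 9.47
tool_pos: [522.3, -247.2, 184.3]
tcp_rot: [3.142, -0.0, -0.745]
contact_force: [0.2, -1.1, -0.2]
grip_width: 0.4
finger_force: 0.0
[-96.3 -71.4] [ 3.14150250e+00 -1.36276057e-06 -7.44959126e-01]
```

```bash
python3 -m creep '0.0014 0.0015 0 0 0 0 0;0.0014 0.0015 0 0 0 0 0;0 0 0 0 0 0 0;0 0 0 0 0 0 0';python3 -m creep '0.0014 0.0015 0 0 0 0 0;0 0 0 0 0 0 0;0 0 0 0 0 0 0'; python3 -m creep '0.0014 0.0015 0 0 0 0 0;0 0 0 0 0 0 0;0 0 0 0 0 0 0'; python3 - <<'E'
from h import *
o=readout.get_obs();print(toc(o["tool_pos"]),o["tcp_rot"]); snap("wrist","w4.png")
E
```

```text
time: 9.8
tool_pos: [525.2, -244.1, 184.3]
tcp_rot: [3.141, -0.0, -0.745]
contact_force: [0.2, -0.0, -0.5]
grip_width: 0.7
finger_force: 0.0
time: 10.05
tool_pos: [526.5, -242.6, 184.3]
tcp_rot: [3.141, 0.0, -0.745]
contact_force: [-0.7, 0.2, -1.0]
grip_width: 0.8
finger_force: 0.0
time: 10.3
tool_pos: [527.5, -241.3, 184.3]
tcp_rot: [3.141, 0.001, -0.745]
contact_force: [-3.5, -1.8, 1.2]
grip_width: 0.3
finger_force: 1.6
[-88.5 -71.2] [ 3.14077602e+00  6.82873924e-04 -7.44941903e-01]
```

View pics/w4.png

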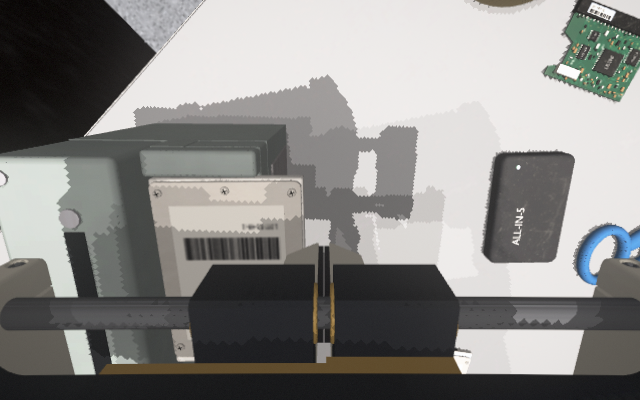

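```bash
python3 -m creep '0.0012 0.0013 0 0 0 0 0;0 0 0 0 0 0 0;0 0 0 0 0 0 0';  python3 -m creep '-0.004 -0.004 0 0 0 0 0;-0.018 -0.0165 0.004 0 0 0 0;-0.018 -0.0165 0.004 0 0 0 0;-0.018 -0.0165 0.004 0 0 0 0;-0.018 -0.0165 0.004 0 0 0 20;0 0 0 0 0 0 30'; python3 -m creep '0 0 0 0.0879 -0.0817 0 33;0 0 0 0.0879 -0.0817 0 33;0 0 0 0.0879 -0.0817 0 33;0 0 0 0.0879 -0.0817 0 33;0 0 0 0.0879 -0.0817 0 33;0 0 0 0.0879 -0.0817 0 33;0 0 0 0 0 0 33';  python3 - <<'E'
from h import *
o=readout.get_obs();print(toc(o["tool_pos"]),o["tcp_rot"],o["joint_positions"])
M=RR(o["tcp_rot"]);C=np.eye(3);C[:2,:2]=RC;print(np.round(C.T@M,3))
E
```

```text
time: 10.6
tool_pos: [527.9, -240.4, 184.2]
tcp_rot: [3.139, 0.002, -0.745]
contact_force: [-6.7, -3.8, 3.6]
grip_width: 0.2
finger_force: 3.8
time: 11.1
tool_pos: [451.3, -312.6, 201.1]
tcp_rot: [3.141, -0.002, -0.748]
contact_force: [-0.3, -0.9, 0.3]
grip_width: 9.1
finger_force: 0.0
time: 11.68
tool_pos: [452.1, -311.1, 198.6]
tcp_rot: [-2.417, 0.0, -0.75]
contact_force: [-0.1, -1.0, -0.9]
grip_width: 30.4
finger_force: 0.0
[-191.   -63.5] [-2.41657168e+00  2.70760380e-04 -7.50218722e-01] [-1.04822908  0.55866909  1.65403228  0.72448515  1.27445534  0.9284907 ]
[[-0.001 -0.748  0.663]
 [-1.     0.001 -0.001]
 [-0.    -0.663 -0.748]]
```

```bash
python3 -m creep '0 0 -0.01 0.0909 -0.0844 0 33;0 0 -0.01 0.0909 -0.0844 0 33;0 0 -0.01 0.0909 -0.0844 0 33;0 0 -0.01 0.0909 -0.0844 0 33;0.01 0.0107 -0.007 0 0 0 33;0.01 0.0107 -0.004 0 0 0 33;0.01 0.0107 -0.003 0 0 0 33;0 0 0 0 0 0 33';  python3 - <<'E'
from h import *
o=readout.get_obs();print(toc(o["tool_pos"]),o["tool_pos"],o["joint_positions"])
M=RR(o["tcp_rot"]);C=np.eye(3);C[:2,:2]=RC;print(np.round(C.T@M,3));snap("side","s5.png")
a=cv2.imread("pics/s5.png")[150:350,220:440];cv2.imwrite("pics/s5c.png",cv2.resize(a,None,fx=3,fy=3,interpolation=cv2.INTER_CUBIC)[:600])
E
```

```text
time: 12.35
tool_pos: [485.2, -274.1, 146.8]
tcp_rot: [-1.928, -0.003, -0.742]
contact_force: [-0.5, 0.5, -0.4]
grip_width: 30.4
finger_force: 0.0
[-141.3  -62.5] [ 485.1773298  -274.07835229  146.81901481] [-1.08186361  0.81051869  1.71438473  1.09435945  1.46516422  0.57717051]
[[ 0.007 -0.35   0.937]
 [-1.    -0.005  0.005]
 [ 0.003 -0.937 -0.35 ]]
```

View pics/s5c.png

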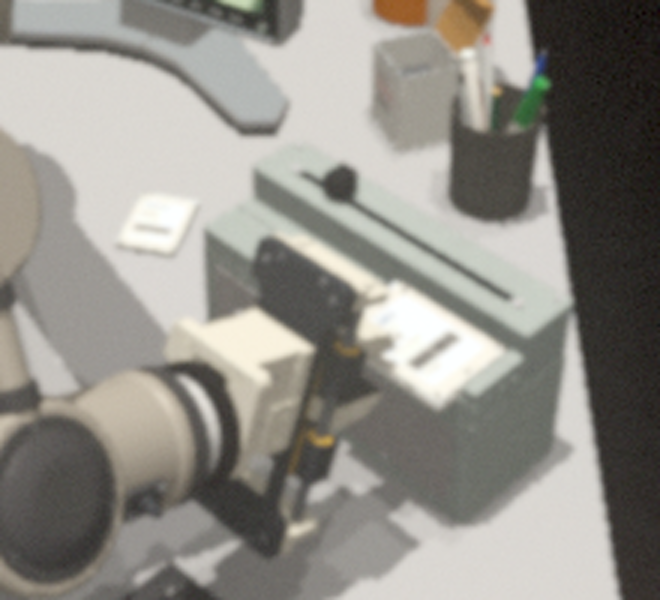

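```bash
python3 -m creep '0 0 -0.003 0 0 0 33;0.0034 0.0037 0 0 0 0 33;0.0034 0.0037 0 0 0 0 33;0.0034 0.0037 0 0 0 0 33;0.0034 0.0037 0 0 0 0 33;0 0 0 0 0 0 33;0 0 0 0 0 0 33'; python3 -m creep '0 0 0.003 0 0 0 33;0 0 0.003 0 0 0 33;0 0 0 0 0 0 33;0 0 0 0 0 0 33'; python3 - <<'E'
from h import *
o=readout.get_obs();print(toc(o["tool_pos"]),o["tool_pos"])
E
```

```text
time: 12.98
tool_pos: [496.8, -262.7, 143.3]
tcp_rot: [-1.926, -0.003, -0.747]
contact_force: [-0.5, 0.3, 0.1]
grip_width: 30.4
finger_force: 0.0
time: 13.32
tool_pos: [496.6, -263.3, 149.4]
tcp_rot: [-1.926, -0.004, -0.748]
contact_force: [-0.1, -0.6, -0.7]
grip_width: 30.1
finger_force: 0.3
[-125.6  -63.5] [ 496.58454648 -263.25780175  149.4077003 ]
```

```bash
python3 -m creep '0 0 0.003 0 0 0 33;0 0 0.002 0 0 0 33;0 0 0 0 0 0 33;0 0 0 0 0 0 33'; python3 -m creep '0 0 0 0 0 0 20;0 0 0 0 0 0 10;0 0 0 0 0 0 0;0 0 0 0 0 0 0;0 0 0 0 0 0 0;0 0 0 0 0 0 0'; python3 - <<'E'
from h import *
o=readout.get_obs();print(toc(o["tool_pos"]),o["tool_pos"])
snap("side","s6.png")
a=cv2.imread("pics/s6.png")[190:340,280:440];cv2.imwrite("pics/s6c.png",cv2.resize(a,None,fx=4,fy=4,interpolation=cv2.INTER_CUBIC))
E
```

```text
time: 13.65
tool_pos: [496.7, -263.1, 154.4]
tcp_rot: [-1.926, -0.004, -0.748]
contact_force: [-1.5, -1.4, -0.7]
grip_width: 30.2
finger_force: 0.3
time: 14.15
tool_pos: [496.8, -262.8, 154.7]
tcp_rot: [-1.924, -0.004, -0.747]
contact_force: [-0.0, -0.1, 2.8]
grip_width: 9.3
finger_force: 29.7
[-125.2  -63.4] [ 496.79815575 -262.834586    154.65596574]
```

View pics/s6c.png

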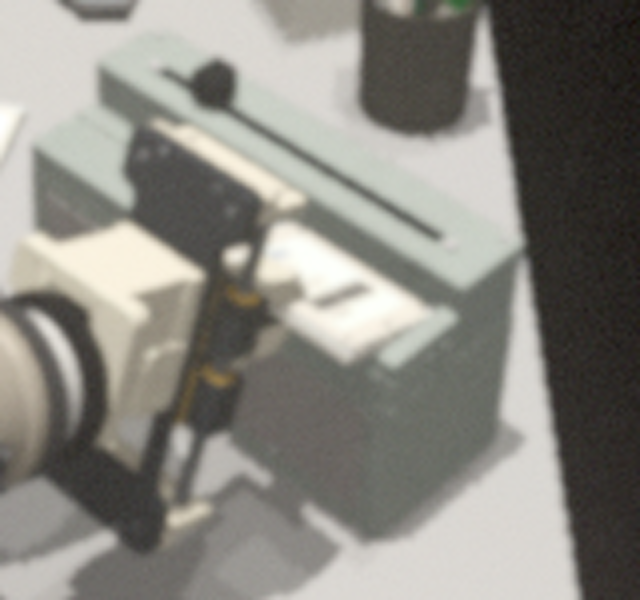

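```bash
python3 -m creep '-0.001 -0.001 0.008 0 0 0 0;-0.001 -0.001 0.01 0 0 0 0;-0.001 -0.001 0.012 0 0 0 0;0 0 0.02 0 0 0 0;0 0 0.02 0 0 0 0;0 0 0.02 0 0 0 0;0 0 0.02 0 0 0 0;0 0 0.02 0 0 0 0'; python3 -m creep '0 0 0 -0.0879 0.0817 0 0;0 0 0 -0.0879 0.0817 0 0;0 0 0 -0.0879 0.0817 0 0;0 0 0 -0.0879 0.0817 0 0;0 0 0 -0.0879 0.0817 0 0;0 0 0 0 0 0 0'; python3 -m creep '0 0 0 -0.0879 0.0817 0 0;0 0 0 -0.0879 0.0817 0 0;0 0 0 -0.0879 0.0817 0 0;0 0 0 -0.0879 0.0817 0 0;0 0 0 -0.0879 0.0817 0 0;0 0 0 0 0 0 0;0 0 0 0 0 0 0'; python3 - <<'E'
from h import *
o=readout.get_obs();print(toc(o["tool_pos"]),o["tool_pos"],o["joint_positions"])
M=RR(o["tcp_rot"]);C=np.eye(3);C[:2,:2]=RC;print(np.round(C.T@M,3));snap("side","s7.png");snap("wrist","w7.png")
a=cv2.imread("pics/s7.png")[100:320,270:440];b=cv2.imread("pics/w7.png")
cv2.imwrite("pics/c7.png",np.hstack([cv2.resize(a,(309,400)),cv2.resize(b,(480,300))[:,:].copy() if 0 else cv2.copyMakeBorder(cv2.resize(b,(480,300)),0,100,0,0,cv2.BORDER_CONSTANT)]))
E
```

```text
time: 14.87
tool_pos: [493.4, -265.9, 286.3]
tcp_rot: [-1.926, -0.004, -0.747]
contact_force: [-0.4, -0.7, -1.3]
grip_width: 9.0
finger_force: 29.9
time: 15.37
tool_pos: [494.7, -265.1, 288.0]
tcp_rot: [-2.531, -0.009, -0.744]
contact_force: [0.5, 0.3, -0.9]
grip_width: 9.1
finger_force: 30.0
time: 15.95
tool_pos: [493.8, -264.5, 283.7]
tcp_rot: [-3.12, 0.003, -0.743]
contact_force: [0.3, -0.1, -1.6]
grip_width: 9.0
finger_force: 30.0
[-128.4  -62.3] [ 493.81448343 -264.49441579  283.68794136] [-0.63832237  0.41229021  1.44100481  0.02235694  1.28935648  1.66933444]
[[ 0.006 -1.     0.021]
 [-1.    -0.006  0.003]
 [-0.003 -0.021 -1.   ]]
```

View pics/c7.png

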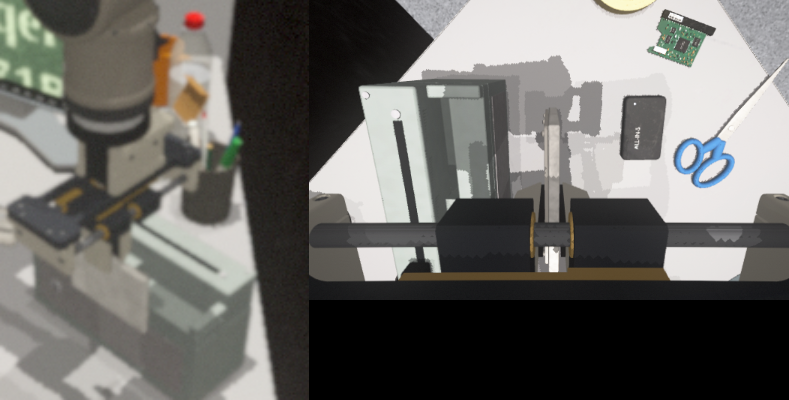

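```bash
python3 -m creep '0.0147 0.0166 0 -0.0154 0.0143 0 0;0.0147 0.0166 0 0 0 0 0;0.0147 0.0166 0 0 0 0 0;0.0147 0.0166 0 0 0 0 0;0.0147 0.0166 0 0 0 0 0;0 0 0 0 0 0 0;0 0 0 0 0 0 0;0 0 0 0 0 0 0'; python3 - <<'E'
from h import *
o=readout.get_obs();print(toc(o["tool_pos"]),o["tool_pos"])
M=RR(o["tcp_rot"]);C=np.eye(3);C[:2,:2]=RC;print(np.round(C.T@M,3));snap("wrist","w8.png");
E
```

```text
time: 16.72
tool_pos: [566.3, -184.0, 283.8]
tcp_rot: [3.137, 0.002, -0.747]
contact_force: [-1.2, 0.1, -1.3]
grip_width: 8.8
finger_force: 30.0
[-20.1 -60.7] [ 566.33929057 -184.01942094  283.83347808]
[[ 0.002 -1.    -0.004]
 [-1.    -0.002  0.002]
 [-0.002  0.004 -1.   ]]
```

View pics/w8.png

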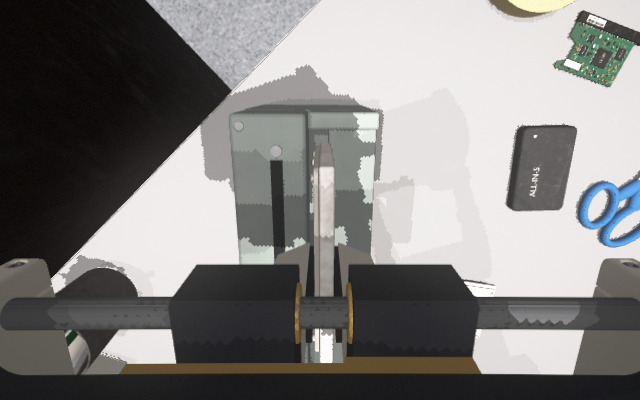

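```bash
python3 - <<'E'
from h import *
for p,z in(((307,112),145),((381,112),127),((231,113),145)): print(toc(onz("wrist",*p,z)))
# drive's right edge: top corner (upper), bottom corner
print("drive top right",toc(onz("wrist",324,167,284-66+15)),"bottom",toc(onz("wrist",322,146,284-121)))
E
```

```text
[ -10.7 -128.5]
[ -60.6 -127.6]
[  37.5 -127.6]
drive top right [ -21.1 -111.5] bottom [ -20.3 -109.6]
```

```bash
python3 -m creep '0.0023 0.001 -0.01 0 0 0 0;0 0 -0.012 0 0 0 0;0 0 -0.012 0 0 0 0;0 0 -0.008 0 0 0 0;0 0 0 0 0 0 0;0 0 0 0 0 0 0'; python3 - <<'E'
from h import *
o=readout.get_obs();print(toc(o["tool_pos"]))
E
python3 -m creep '0 0 -0.005 0 0 0 0;0 0 -0.004 0 0 0 0;0 0 -0.003 0 0 0 0;0 0 0 0 0 0 0;0 0 0 0 0 0 0'
```

```text
time: 17.27
tool_pos: [569.2, -182.3, 241.8]
tcp_rot: [3.136, 0.001, -0.746]
contact_force: [-1.0, -0.4, -1.5]
grip_width: 9.1
finger_force: 30.0
[-16.9 -61.6]
time: 17.68
tool_pos: [569.5, -181.9, 230.2]
tcp_rot: [3.137, 0.0, -0.745]
contact_force: [0.5, -0.1, -0.6]
grip_width: 8.9
finger_force: 30.0
```

```bash
python3 -m creep '-0.0007 -0.0007 -0.004 0 0 0 0;0 0 -0.004 0 0 0 0;0 0 0 0 0 0 0;0 0 0 0 0 0 0'; python3 -m creep '0 0 -0.004 0 0 0 0;0 0 -0.003 0 0 0 0;0 0 0 0 0 0 0;0 0 0 0 0 0 0'; python3 - <<'E'
from h import *
o=readout.get_obs();print(toc(o["tool_pos"]))
E
```

```text
time: 18.02
tool_pos: [568.6, -182.6, 221.9]
tcp_rot: [3.136, 0.001, -0.745]
contact_force: [0.2, 0.2, -1.6]
grip_width: 8.9
finger_force: 30.0
time: 18.35
tool_pos: [568.7, -182.6, 214.9]
tcp_rot: [3.136, 0.001, -0.745]
contact_force: [0.3, -1.0, -2.5]
grip_width: 9.0
finger_force: 30.0
[-17.5 -61.4]
```

```bash
python3 -m creep '0 0 0 0 0 0 15;0 0 0 0 0 0 25;0 0 0 0 0 0 35;0 0 0 0 0 0 35;0 0 0 0 0 0 35;0 0 0 0 0 0 35'; python3 -m creep '0 0 0.02 0 0 0 35;0 0 0.03 0 0 0 35;0 0 0.02 0 0 0 35;0 0 0 0 0 0 35';python3 - <<'E'
from h import *
o=readout.get_obs();print(toc(o["tool_pos"]))
a=snap("wrist","w9.png");s=snap("side","s9.png");a=a[:,:,::-1];s=s[:,:,::-1]
cv2.imwrite("pics/c9.png",np.hstack([cv2.resize(a[60:300,150:450],(375,300)),cv2.resize(s[170:330,270:440],(319,300))]))
E
```

```text
time: 18.85
tool_pos: [568.8, -182.7, 215.4]
tcp_rot: [3.137, -0.0, -0.745]
contact_force: [0.6, -0.7, 0.4]
grip_width: 31.8
finger_force: 0.0
time: 19.18
tool_pos: [570.3, -183.3, 290.3]
tcp_rot: [3.139, -0.008, -0.745]
contact_force: [-0.1, -0.9, 0.7]
grip_width: 32.3
finger_force: 0.0
[-16.9 -63.1]
```

View pics/c9.png

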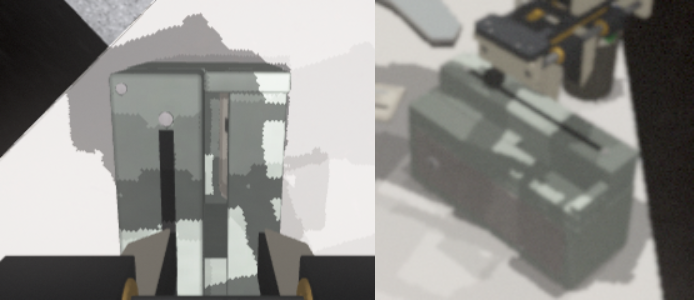

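The drive has left the gripper and is down in the slot. Next I regrasp the shutter grip and close it.

```bash
python3 -m creep '-0.0173 0.0255 0 0 0 0 50;-0.0173 0.0255 0 0 0 0 50;-0.0173 0.0255 0 0 0 0 50;-0.0173 0.0255 0 0 0 0 50;0 0 0 0 0 0 50;0 0 0 0 0 0 50'; python3 - <<'E'
from h import *
o=readout.get_obs();print(toc(o["tool_pos"]),o["tool_pos"])
im=viewer.capture("wrist"); g=proj("wrist",[*tow((10,59)),167]);print("exp grip px",g)
m=(im.max(2)<45).astype(np.uint8); x,y=map(int,g); r=m[max(0,y-40):y+40,x-40:x+40]
n,l,st,c=cv2.connectedComponentsWithStats(r); print([(st[i].tolist(),(c[i]+[x-40,max(0,y-40)]).round().tolist()) for i in range(1,n) if st[i,4]>80])
E
```

```text
time: 19.78
tool_pos: [498.7, -79.6, 284.5]
tcp_rot: [3.136, 0.002, -0.743]
contact_force: [0.8, -0.4, 0.2]
grip_width: 45.9
finger_force: 0.0
[10.3 60. ] [498.69629335 -79.58909403 284.47471909]
exp grip px [321.85494538 224.20140369]
[([24, 0, 34, 56, 1266], [321.0, 214.0])]
```

```bash
python3 -m creep '0.002 -0.0015 -0.02 0 0 0 50;0 0 -0.02 0 0 0 50;0 0 -0.017 0 0 0 50;0 0 -0.008 0 0 0 50;0 0 0 0 0 0 50;0 0 0 0 0 0 50'; python3 -m creep '0 0 0 0 0 0 0;0 0 0 0 0 0 0;0 0 0 0 0 0 0;0 0 0 0 0 0 0;0 0 0 0 0 0 0;0 0 0 0 0 0 0'
```

```text
time: 20.33
tool_pos: [502.0, -82.8, 220.0]
tcp_rot: [3.136, 0.001, -0.746]
contact_force: [-0.9, 0.4, 1.1]
grip_width: 45.7
finger_force: 0.0
time: 20.83
tool_pos: [502.3, -81.7, 220.9]
tcp_rot: [3.139, -0.001, -0.745]
contact_force: [2.9, 3.9, 2.1]
grip_width: 21.4
finger_force: 30.0
```

```bash
python3 -m creep '0.011 -0.0102 0 0 0 0 0;0.011 -0.0102 0 0 0 0 0;0.011 -0.0102 0 0 0 0 0;0.011 -0.0102 0 0 0 0 0;0.011 -0.0102 0 0 0 0 0;0 0 0 0 0 0 0;0 0 0 0 0 0 0'
```

```text
time: 21.42
tool_pos: [558.0, -133.6, 221.0]
tcp_rot: [3.138, -0.003, -0.746]
contact_force: [4.6, 2.4, 2.6]
grip_width: 21.5
finger_force: 30.0
```

```bash
python3 -m creep '0.011 -0.0102 0 0 0 0 0;0.009 -0.0084 0 0 0 0 0;0.006 -0.0056 0 0 0 0 0;0.003 -0.0028 0 0 0 0 0;0 0 0 0 0 0 0;0 0 0 0 0 0 0'; python3 -m creep '0.002 -0.0019 0 0 0 0 0;0 0 0 0 0 0 0;0 0 0 0 0 0 0'; python3 -m creep '0.002 -0.0019 0 0 0 0 0;0 0 0 0 0 0 0;0 0 0 0 0 0 0'
```

```text
time: 21.92
tool_pos: [586.5, -160.3, 220.9]
tcp_rot: [3.138, -0.003, -0.745]
contact_force: [5.2, 2.3, 3.0]
grip_width: 22.0
finger_force: 30.0
time: 22.17
tool_pos: [588.1, -161.7, 220.9]
tcp_rot: [3.138, -0.001, -0.745]
contact_force: [2.7, 3.9, 4.2]
grip_width: 21.8
finger_force: 30.0
time: 22.42
tool_pos: [590.1, -163.5, 220.9]
tcp_rot: [3.138, -0.001, -0.745]
contact_force: [3.9, 3.3, 4.0]
grip_width: 21.9
finger_force: 30.0
```

```bash
python3 -m creep '0.002 -0.0019 0 0 0 0 0;0 0 0 0 0 0 0;0 0 0 0 0 0 0'; python3 -m creep '0.002 -0.0019 0 0 0 0 0;0 0 0 0 0 0 0;0 0 0 0 0 0 0'
```

```text
time: 22.67
tool_pos: [590.5, -163.9, 220.9]
tcp_rot: [3.137, 0.005, -0.745]
contact_force: [-4.0, 9.6, 9.0]
grip_width: 21.5
finger_force: 30.0
time: 22.92
tool_pos: [590.9, -164.2, 220.8]
tcp_rot: [3.136, 0.01, -0.744]
contact_force: [-10.6, 14.9, 13.6]
grip_width: 21.6
finger_force: 30.0
```

Hard stop reached after 120.6 mm of travel. Releasing, lifting clear, and checking numerically.

```bash
python3 -m creep '-0.002 0.0018 0 0 0 0 20;0 0 0 0 0 0 50;0 0 0 0 0 0 50;0 0 0 0 0 0 50;0 0 0.02 0 0 0 50;0 0 0.03 0 0 0 50;0 0 0.02 0 0 0 50;0 0 0 0 0 0 50'; python3 -m creep '-0.01 -0.02 0.02 0 0 0 50;-0.01 -0.02 0.02 0 0 0 50;0 0 0 0 0 0 50;0 0 0 0 0 0 50;0 0 0 0 0 0 50'; python3 - <<'E'
from h import *
im=viewer.capture("wrist")
m=cv2.inRange(im,(0,0,0),(45,45,45))
g=proj("wrist",[*tow((10,-61)),167]);x,y=map(int,g);print(g)
n,l,st,c=cv2.connectedComponentsWithStats(m)
for i in range(1,n):
    if st[i,4]>150: print(st[i].tolist(),c[i].round(1), toc(onz("wrist",*c[i],167)))
# slot pixels: is it steel-coloured now
for yy in(-110,-100,-90,-80): 
    u,v=proj("wrist",[*tow((-17,yy)),92]).astype(int); print(yy,(u,v),im[v,u])
o=cv2.cvtColor(viewer.capture("top"),cv2.COLOR_RGB2BGR); b=cv2.imread("pics/top0.png")
for n,(u,v) in dict(loupe=(249,204),reader=(428,230)).items(): print(n,np.abs(o[v-25:v+25,u-25:u+25].astype(int)-b[v-25:v+25,u-25:u+25]).mean())
E
```

```text
time: 23.58
tool_pos: [592.9, -167.2, 294.8]
tcp_rot: [3.139, -0.008, -0.746]
contact_force: [1.3, 0.2, 2.1]
grip_width: 45.7
finger_force: 0.0
time: 24.0
tool_pos: [571.3, -205.9, 328.9]
tcp_rot: [3.136, 0.002, -0.746]
contact_force: [0.1, -0.1, -0.9]
grip_width: 46.1
finger_force: 0.0
[266.31697075 224.55893178]
[0, 0, 235, 288, 44479] [ 88.9 120.5] [ 129.7 -138.2]
[260, 187, 22, 41, 348] [271.  207.4] [  5.8 -74.9]
[256, 247, 21, 50, 598] [268.7 277.4] [ 10.1 -15.3]
[370, 265, 22, 32, 437] [379.  283.6] [-79.4  -9.9]
[0, 270, 640, 130, 24764] [267.3 368.3] [14.8 74.6]
[408, 275, 150, 88, 6626] [475.5 323.6] [-162.7   27.8]
[271, 329, 9, 34, 210] [275.  342.9] [ 7.2 47.9]
-110 (np.int64(305), np.int64(146)) [127 126 127]
-100 (np.int64(305), np.int64(156)) [147 142 144]
-90 (np.int64(305), np.int64(167)) [144 140 141]
-80 (np.int64(305), np.int64(177)) [144 141 142]
loupe 12.950266666666666
reader 3.9969333333333332
```

```bash
python3 -c "
from plant import order
print(order.close_job())"
```

```text
the job is handed in; nothing more can be done
None
```

The drive was dropped through the slot and the shutter pushed shut to its end stop, and the job was handed in at 24 s; hand-in gave no verdict, the reader's patch of the top image barely changed while the loupe's changed somewhat (probably shadow; the arm never went near it), and I viewed 12 pictures, two over the limit of 10.

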